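# Hold a mallet-head blank home in the drilling jig

## Robot

A 6-joint arm with a two-finger parallel gripper is mounted at the origin on the work surface. World frame = base frame: x ahead of the robot, y to its left, z up, the work surface at z = 0. Lengths are in m, angles in rad, forces in N, time in s.
With the tool pointing down it reaches from about 0.275 to 0.85 m from the base axis. Payload 19 kg.
Tool frame: the origin (TCP) lies midway between the tips of the shut fingers; the grasp point (between the pads) lies 19 mm behind it; z points along the fingers, y is the line along which they close (so a half turn about z gives the same grasp; the last joint's range is limited). The gripper opens to 85 mm and grips with 20 to 120 N. Pads are 22 mm wide; open, the fingers measure 114 mm over their backs; the gripper's body (76 mm by 85 mm) begins 54 mm behind the grasp point. The pads swing forward as they close: fully open they stand 13 mm farther back than shut.
Start: joints at [1.024, 0.15, 1.437, -0, 1.554, -0.134], TCP at [0.231, 0.527, 0.231] pointing down, gripper open.
Joint ranges: [-2.8, 2.8], [-0.68, 2.1], [0.12, 2.68], [-1.39, 4.53], [0.16, 2.79], [-2.81, 2.81]. Speed limits (rad/s): [1.89, 1.89, 2.22, 3.01, 3.01, 3.01].

## Interface

Orientations are given as a 3x3 rotation matrix whose columns are the frame's x, y, z axes.
In Python, from plant import env gives the robot as it stands. The module is installed in compiled form; this text tells all that it offers. Calls block until the motion is done:
- env.move_to(position, orientation): joint-space move of the TCP to a pose.
- env.line_to(position, rotation=None, speed=0.15, max_force=None): straight line of the TCP; rotation=None keeps the orientation; speed is the mean speed in m/s. With max_force (N) it stops when the force on the tool has changed by that much, and returns True; else False.
- env.goto_joints(angles): joint-space move.
- env.gripper_to(opening, f_grip=None): opening from 0.0 (shut) to 1.0 (fully open); f_grip is the grip in N (None keeps the last); returns when the fingers have stopped.
- env.wait(seconds).
- env.ik(position, orientation): joint angles nearest the present ones, or None.
- env.grab_frame(name): name is "scene" or "top" or "wrist"; returns a dict with "color" (420x560x3 uint8, red, green, blue), "vfov" (degrees; the focal length in pixels is half the picture's height over the tangent of half this angle, whatever the lens; pixels are square), "cx", "cy" (the principal point, pixels), "eye" and "rotation" of the camera in the world; the wrist camera has in their place "tool_from_camera" (4x4, takes a point from camera to tool coordinates, whose origin is the TCP and whose axes are the flange's). Camera axes: x right, y up, looking along -z (the intrinsics and any distortion apply to the point x, -y, -z); pixel columns grow to the right and rows downward; lengths in m; the calibration is good to about 2 mm. A picture is of the moment at which its call begins: read the wrist's pose just before it. There is no depth.
A pose or a line that the arm cannot do raises env.IKError and nothing moves.
- env.close_job(): hands the job in; it is judged then, once.
Readings, each from a call of its own:
- env.get_time_s(): time.
- env.get_qpos(): joint angles.
- env.get_qd(): joint speeds.
- env.get_joint_efforts(): joint torques, N m.
- env.get_ee_pos(): TCP position.
- env.get_orientation(): TCP orientation.
- env.get_contact_force(): force on the tool from outside, world axes, zero at the start.
- env.get_torque(): the same for the moment, N m.
- env.get_finger_gap(): opening from 0.0 (shut) to 1.0 (fully open).
- env.get_finger_force(): force on a finger pad.
Only numpy, scipy, OpenCV 4.12 (cv2) and the standard library are available. Lean on these libraries where they do the work, as an engineer would, in place of code of your own. Each camera call takes 0.05 s, during which the arm holds its last target. There are 200 camera calls.

## Task

Lift the red dust cover off the drilling jig and set it down flat in the middle of the cork mat. Then lay the wooden mallet-head blank flat on the jig, its long side against the long dark stop and its end against the short blue stop, and press it firmly into the corner so that it touches both stops squarely at once; finish while still holding it there with the gripper, pushed against both. Leave the glue bottle, screw jar, tape measure and wrench alone.

Things in the scene. Friction and masses are not known exactly. Their poses are not given: they have to be found in the camera images.
- jig: drilling jig fixed to the bench: plywood base 200 (x) x 170 (y) x 18 mm, yaw within 0.45 rad; origin under the base's centre, z up. Two stops 26 mm high on it form an inner corner that opens to the jig's -x and -y. Base and stops are rigid and waxed (friction about 0.2): wood slides easily, but pressing down hard makes friction that eats part of a sideways push.
- corner (a point): the inner corner of the two stops, on the base's top face (18 mm above the bench), at (55, 40, 18) mm in the jig's frame; axes parallel to the jig's. The long stop's face is its plane y = 0, the short stop's face its plane x = 0. A blank fully home has its origin at (-55, -27, 0) mm in this frame.
- long_stop: long dark-wood stop fixed on the jig, 126 (along the jig's x) x 16 x 26 mm high; origin under its centre, at (8, 48, 18) mm in the jig's frame; its working face looks to the jig's -y. Rigid.
- short_stop: short blue stop fixed on the jig, 16 x 70 (along the jig's y) x 26 mm high; origin under its centre, at (63, 5, 18) mm in the jig's frame; its working face looks to the jig's -x. Rigid.
- cover: loose red sheet-metal dust cover, a box open below, 146 (x) x 106 (y) x 35 mm high, walls and top 3 mm, about 0.3 kg; origin at the centre of its lower rim, z up. At the start it stands on the jig's base over both stops, so it must be lifted at least 30 mm before it moves sideways. A black upright cylindrical knob, 28 mm across and 30 mm high, stands in the middle of its top.
- cover_knob (a point): point on the knob's axis, 20 mm above the cover's top face (55 mm above the lower rim, 10 mm below the knob's top): grip here
- mat: fixed cork mat for the cover, 170 (x) x 130 (y) x 5 mm thick, on the bench to the left or right of the jig (in some runs it is left, in others right); origin at the centre of its underside
- blank: loose beech mallet-head blank, a block 110 (x) x 54 (y) x 60 mm high, about 0.26 kg, pencil lines crossing on top; origin under its centre, z up. Starts flat on the bench, any yaw, on the side of the jig away from the mat; may go in either way round. Gripped across the 54 mm with fingertips over 26 mm above its underside, the fingers pass above the stops.
- glue: yellow glue bottle, 56 mm across, 150 mm high, upright; leave alone; origin under its centre
- screw_jar: glass jar with a steel cap, 60 mm across, 65 mm high; leave alone; origin under its centre
- tape: yellow and black tape measure, 62 x 34 x 58 mm high; leave alone; origin under its centre
- wrench: steel wrench, 170 mm long along its x, lying flat; leave alone
Things that resemble listed ones, but are neither listed nor needed, are in the scene too. Of the things like the cover, leave any that is turquoise; of the rest the smaller one is meant.

How it is judged:
By the outcome, as a careful person would: the job done as asked, in the order asked, and still so for the second after the job is handed in, while the arm keeps its last pose, push and grip.
It also fails if it takes over 72 s, if anything falls off the work surface, if the arm or the gripper's body presses on something with over 40 N, if the wrist force passes 120 N, or if a joint passes its speed limit or range.

## Working session

There is one attempt and no reset: what is moved stays moved. The work goes in short steps, each a Python script; the robot and the scene stay as the last script left them, time stands still between calls to the robot, and variables do not carry over. Pictures are saved under pics/ and viewed, at most 10 in all, crops included, and the job is handed in when it is done.

```bash
mkdir -p pics; ls
python3 - <<'E'
from plant import env
import cv2,numpy as np
for n in("scene","top"):
    f=env.grab_frame(n); cv2.imwrite(f"pics/{n}0.png",cv2.cvtColor(f["color"],cv2.COLOR_RGB2BGR))
    print(n,{k:(np.round(v,4).tolist() if k!='color' else 0) for k,v in f.items()})
f=env.grab_frame("wrist");print({k:(np.round(v,4).tolist() if k!='color' else 0) for k,v in f.items()})
print(env.get_time_s(),env.get_ee_pos(),env.get_orientation().round(3).tolist())
a=cv2.imread("pics/scene0.png");b=cv2.imread("pics/top0.png")
E
```

```text
pics
scene {'color': 0, 'vfov': 53.8969, 'cx': 275.6821, 'cy': 211.809, 'eye': [1.3378, 0.3124, 0.6107], 'rotation': [[-0.3361, -0.4991, 0.7987], [0.9417, -0.1618, 0.2951], [-0.018, 0.8513, 0.5243]]}
top {'color': 0, 'vfov': 57.7027, 'cx': 280.0818, 'cy': 207.9465, 'eye': [0.3691, 0.0193, 0.9818], 'rotation': [[-0.0173, 0.9879, -0.1538], [-0.9991, -0.0111, 0.0407], [0.0385, 0.1544, 0.9873]]}
{'color': 0, 'vfov': 71.039, 'cx': 279.4305, 'cy': 209.3876, 'tool_from_camera': [[0.0001, 0.9538, 0.3005, 0.077], [1.0, -0.0001, -0.0, 0.001], [-0.0, 0.3005, -0.9538, -0.1429], [0.0, 0.0, 0.0, 1.0]]}
0.15 [0.23058302 0.52651877 0.23082848] [[-0.916, 0.401, -0.0], [0.401, 0.916, -0.001], [0.0, -0.001, -1.0]]
```

View pics/scene0.png

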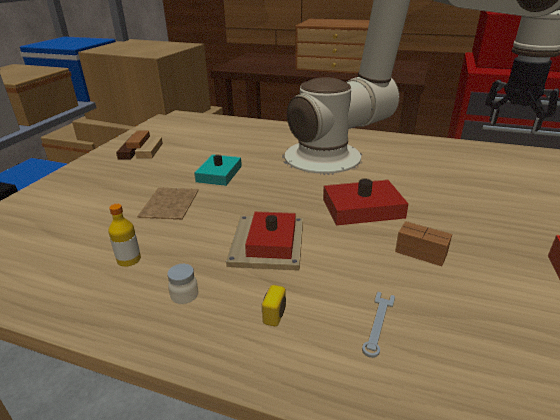

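View pics/top0.png

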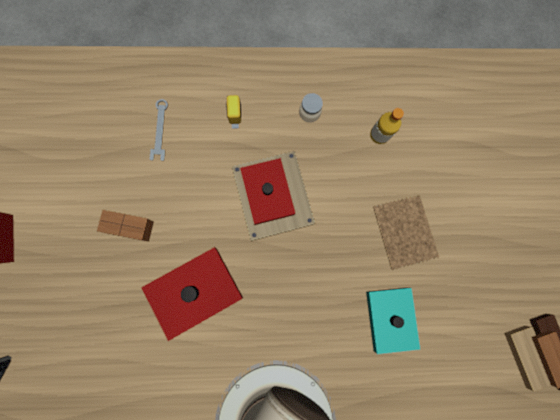

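Cover candidates:
- Small red box on the jig: scene (272,235), top (268,190).
- Larger red box: scene (364,200), top (190,292).
- Turquoise box: scene (218,168), top (395,320).
- Red thing at the left edge: top (5,238).

I choose the small one on the jig. For the blank, the block with pencil lines is at top (125,225) and scene (424,243); the wood pieces at top (540,355) are decoys. The mat is at top (405,232). Next are close wrist views, with the camera eye over each object.

```bash
cat > h.py <<'E'
from plant import env
import cv2,numpy as np,pickle
def Rd(yaw):  # tool down, tool x along yaw
    c,s=np.cos(yaw),np.sin(yaw); return np.array([[c,s,0],[s,-c,0],[0,0,-1.]])
def grab(n,save=None):
    p,R=np.array(env.get_ee_pos()),np.array(env.get_orientation()); f=env.grab_frame(n)
    if n=="wrist":
        T=np.array(f["tool_from_camera"]); f["eye"]=p+R@T[:3,3]; f["rotation"]=R@T[:3,:3]
    f["eye"]=np.array(f["eye"]); f["rotation"]=np.array(f["rotation"])
    if save: cv2.imwrite(f"pics/{save}.png",cv2.cvtColor(f["color"],cv2.COLOR_RGB2BGR)); pickle.dump(f,open(f"pics/{save}.pkl","wb"))
    return f
def load(s): return pickle.load(open(f"pics/{s}.pkl","rb"))
def rays(f,uv):
    uv=np.atleast_2d(uv).astype(float); F=210/np.tan(np.radians(f["vfov"])/2)
    d=np.c_[(uv[:,0]-f["cx"])/F,-(uv[:,1]-f["cy"])/F,-np.ones(len(uv))]
    return d@f["rotation"].T
def onplane(f,uv,z):
    d=rays(f,uv); return f["eye"]+d*((z-f["eye"][2])/d[:,2])[:,None]
def tri(fs,uvs):
    A=np.zeros((3,3));b=np.zeros(3)
    for f,uv in zip(fs,uvs):
        d=rays(f,uv)[0]; d/=np.linalg.norm(d); P=np.eye(3)-np.outer(d,d); A+=P; b+=P@f["eye"]
    return np.linalg.solve(A,b)
def proj(f,X):
    F=210/np.tan(np.radians(f["vfov"])/2); c=(np.atleast_2d(X)-f["eye"])@f["rotation"]
    return np.c_[f["cx"]-F*c[:,0]/c[:,2],f["cy"]+F*c[:,1]/c[:,2]]
OFF=np.array([.077,.001,-.1429])
def eye_to(eye,yaw): # put wrist camera eye at a point
    R=Rd(yaw); env.move_to(np.array(eye)-R@OFF,R)
E
python3 - <<'E'
from h import *
t=grab("top","top"); s=grab("scene","scene")
cov=tri([t,s],[(268,188),(272,221)]); bl=tri([t,s],[(122,224),(426,236)])
mat=onplane(t,(405,232),.005)[0]
print("knob",cov,"blank",bl,"mat",mat, onplane(t,(122,224),.06))
def shot(e,n):
    e=np.array(e); yaw=np.arctan2(e[1],e[0])+np.pi  # tool x back toward the base
    eye_to(e,yaw); env.wait(.2); grab("wrist",n); print(n,env.get_time_s(),env.get_ee_pos())
for k,(dx,dy) in enumerate([(.02,.0),(-.02,0)]): shot([bl[0]+dx,bl[1]+dy,.33],f"bl{k}")
for k,(dx,dy) in enumerate([(.04,.0),(-.04,.0)]): shot([cov[0]+dx,cov[1]+dy,.38],f"cov{k}")
shot([mat[0],mat[1],.38],"mat0")
a=[cv2.resize(cv2.imread(f"pics/{n}.png"),(400,300)) for n in("bl0","cov0","cov1","mat0")]
cv2.imwrite("pics/m1.png",np.vstack([np.hstack(a[:2]),np.hstack(a[2:])]))
E
```

```text
knob [0.55968223 0.0125246  0.07177262] blank [0.47903304 0.36587144 0.050808  ] mat [ 0.45429576 -0.34529218  0.005     ] [[0.47812069 0.36086581 0.06      ]]
bl0 1.9333 [0.56125697 0.41109443 0.18736396]
bl1 2.475 [0.52044297 0.41296658 0.18689725]
cov0 4.3167 [0.67662217 0.0139202  0.23704843]
cov1 4.9833 [0.59726413 0.01338008 0.23669489]
mat0 6.7667 [ 0.51542733 -0.39202462  0.23720907]
```

View pics/m1.png

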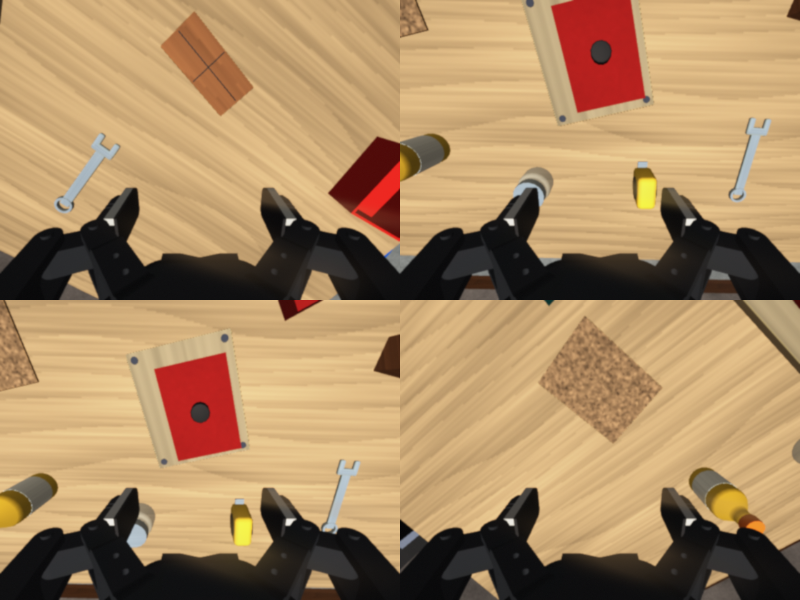

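The blank's pencil cross shows at (207,63) in the bl0 tile. The cover and its black knob sit on the jig at (200,112) in the cov1 tile, and the mat is at (200,80) in its tile. Next I extract the corners.

```bash
cat >> h.py <<'E'
def mask(f,kind):
    h=cv2.cvtColor(cv2.GaussianBlur(f["color"],(3,3),0),cv2.COLOR_RGB2HSV).astype(int); H,S,V=h[...,0],h[...,1],h[...,2]
    if kind=="red": m=((H<6)|(H>174))&(S>170)&(V>60)
    if kind=="knob": m=(V<75)
    if kind=="blank": m=(H<13)&(S>90)&(S<215)&(V>60)
    if kind=="mat": 
        v=cv2.GaussianBlur(f["color"],(9,9),0)[...,0].astype(int); m=(v<185)&(v>90)&(H<20)&(S>60)
    return m.astype(np.uint8)
def blob(f,kind,near,close=0):
    m=mask(f,kind)
    if close: m=cv2.morphologyEx(m,cv2.MORPH_CLOSE,np.ones((close,close)))
    c,_=cv2.findContours(m,cv2.RETR_EXTERNAL,cv2.CHAIN_APPROX_NONE); c=[x for x in c if cv2.contourArea(x)>60]
    return min(c,key=lambda x:abs(cv2.pointPolygonTest(x,tuple(map(float,near)),True)) if cv2.pointPolygonTest(x,tuple(map(float,near)),False)<0 else 0)
def quad(c):
    """sub-pixel quad: fit a line to each side of the contour between approx corners"""
    hull=cv2.convexHull(c)
    for e in np.arange(.02,.12,.005):
        q=cv2.approxPolyDP(hull,e*cv2.arcLength(hull,True),True)[:,0].astype(float)
        if len(q)==4: break
    P=c[:,0].astype(float); L=[]
    for a,b in zip(q,np.roll(q,-1,0)):
        n=np.linalg.norm(b-a);t=(P-a)@(b-a)/n**2; d=abs(np.cross(b-a,P-a))/n
        s=P[(t>.12)&(t<.88)&(d<4)]; vx,vy,x,y=cv2.fitLine(s.astype(np.float32),cv2.DIST_HUBER,0,.01,.01).ravel(); L.append(np.cross([x,y,1],[x+vx,y+vy,1]))
    r=[np.cross(L[i-1],L[i]) for i in range(4)]; return np.array([x[:2]/x[2] for x in r])
def order(q,ref,f,g,z):
    """match quad q (frame f) corners to ref (frame g)"""
    A=onplane(g,ref,z);B=onplane(f,q,z);return np.array([q[np.argmin(np.linalg.norm(B-a,axis=1))] for a in A])
def rect(P):
    c=P.mean(0); s=np.linalg.norm(P-np.roll(P,-1,0),axis=1)[:, ]
    i=0 if s[0]+s[2]>s[1]+s[3] else 1; d=(P[(i+1)%4]-P[i])+(P[(i+2)%4]-P[(i+3)%4])
    return c,np.arctan(d[1]/d[0]),s
E
python3 - <<'E' 2>/dev/null
from h import *
np.set_printoptions(precision=4,suppress=True)
for k,names,z,near in(("blank",("bl0","bl1"),.06,[.478,.361,.06]),("red",("cov0","cov1"),.053,[.555,.04,.053]),("mat",("mat0",),.005,[.454,-.345,.005])):
    fs=[load(n) for n in names]; qs=[quad(blob(f,k,proj(f,near)[0],close=9 if k!="mat" else 5)) for f in fs]
    for f,q in zip(fs,qs): print(k,q.round(1).tolist(),*rect(onplane(f,q,z)))
    if len(fs)>1:
        q1=order(qs[1],qs[0],fs[1],fs[0],z)
        X=np.array([tri(fs,(a,b)) for a,b in zip(qs[0],q1)]); print(" tri z",X[:,2],*rect(X))
E
```

```text
blank [[271.5, 18.1], [351.9, 121.8], [308.6, 159.5], [227.2, 64.0]] [0.4783 0.3637 0.06  ] 1.3578802279867552 [0.106  0.0497 0.1058 0.0499]
blank [[247.1, 60.9], [323.1, 160.1], [280.7, 192.6], [203.7, 100.9]] [0.4781 0.3638 0.06  ] 1.3564216859101503 [0.1057 0.0494 0.1051 0.0495]
 tri z [0.0606 0.0609 0.0574 0.0569] [0.4783 0.3637 0.059 ] 1.3572118031811795 [0.1056 0.0498 0.1066 0.0501]
red [[321.3, -0.0], [341.7, 135.5], [248.8, 156.0], [210.1, -0.0]] [0.5621 0.0143 0.053 ] 0.23789175617400257 [0.1283 0.1034 0.1507 0.1058]
red [[314.5, 74.3], [336.3, 206.1], [250.1, 223.4], [216.8, 97.3]] [0.5603 0.0139 0.053 ] 0.23851834804320532 [0.1433 0.1029 0.1428 0.1032]
 tri z [-0.0201  0.0533  0.0518  0.0812] [0.5585 0.0176 0.0416] 0.18197360656978523 [0.1674 0.1033 0.1436 0.1503]
mat [[257.9, 21.4], [365.0, 121.6], [298.4, 197.9], [194.2, 115.6]] [ 0.456 -0.345  0.005] 0.23658864151226972 [0.1671 0.1251 0.1652 0.1278]
```

Run:
```python
from h import *
np.set_printoptions(precision=4,suppress=True)
C=np.array([.5603,.0139]);M=np.array([.4560,-.3450]); R=Rd(np.pi+.2385)
env.gripper_to(1.0)
env.move_to([*C,.16],R); print(env.get_qpos(),env.ik([*M,.2],R))
print("hit",env.line_to([*C,.053],speed=.08,max_force=10),env.get_ee_pos())
env.gripper_to(0,f_grip=60); print("gap",env.get_finger_gap(),env.get_finger_force()); zg=env.get_ee_pos()[2]
env.line_to([*C,zg+.11],speed=.12); print("held",env.get_finger_gap(),env.get_contact_force(),env.get_ee_pos())
env.line_to([*M,zg+.11],speed=.2); env.line_to([*M,zg+.0],speed=.12)
print("down",env.line_to([*M,zg-.02],speed=.03,max_force=5),env.get_ee_pos()-np.array([0,0,zg]),env.get_contact_force())
env.gripper_to(.75); env.line_to([*M,.15],speed=.12)
print(env.get_time_s())
eye_to([*M,.38],np.pi+np.arctan2(M[1],M[0])); env.wait(.2); f=grab("wrist","mat1")
q=quad(blob(f,"red",proj(f,[*M,.04])[0],close=9)); print(rect(onplane(f,q,.04)))
J=np.array([.55,.01])
for k,(dx,dy) in enumerate([(.03,0),(-.05,0)]):
    eye_to([J[0]+dx,J[1]+dy,.34+.04*k],np.pi); env.wait(.2); grab("wrist",f"jig{k}")
print(env.get_time_s())
a=[cv2.imread(f"pics/{n}.png") for n in("jig1","mat1")]
cv2.imwrite("pics/m2.png",np.hstack([a[0],cv2.resize(a[1][:,:],(240,180)) if 0 else cv2.copyMakeBorder(cv2.resize(a[1],(240,180)),0,240,0,0,cv2.BORDER_CONSTANT)]))
```

```text
[-0.1141  0.1549  1.5771 -0.0002  1.4092 -1.9217] [-0.7824  0.1562  1.494  -0.      1.4914 -2.5917]
hit False [0.5606 0.0139 0.0535]
gap 0.3094448152794585 59.01188135147095
held 0.3059631003263108 [-0.6146  0.277  -3.4194] [0.5599 0.0139 0.1624]
down True [ 0.4561 -0.3451 -0.013 ] [-2.2371  1.6813 10.63  ]
16.75
(array([ 0.456 , -0.3441,  0.04  ]), np.float64(0.23764591769076376), array([0.1448, 0.1044, 0.1443, 0.1048]))
20.425
```

View pics/m2.png

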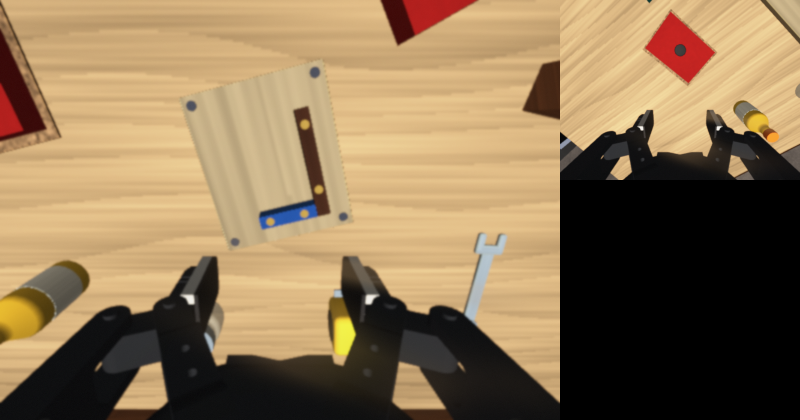

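The cover sits within about 1 mm of the mat's centre. In jig1 the dark long stop is at (310,160) and the blue stop at (288,214), so the corner is near (316,208). I measure the jig from both views and pick up the blank.

```bash
cat > jig.py <<'E'
from h import *
np.set_printoptions(precision=4,suppress=True)
def msk(f,k):
    h=cv2.cvtColor(f["color"],cv2.COLOR_RGB2HSV).astype(int);H,S,V=h[...,0],h[...,1],h[...,2]
    return (((H>95)&(H<130)&(S>110)) if k=="blue" else ((H<15)|(H>170))&(S>70)&(V<125)).astype(np.uint8)
def edges(f,k,near,yaw0):
    m=cv2.morphologyEx(msk(f,k),cv2.MORPH_CLOSE,np.ones((9,9)) if k=="long" else np.ones((9,9)))
    c,_=cv2.findContours(m,cv2.RETR_EXTERNAL,cv2.CHAIN_APPROX_NONE); c=[x for x in c if cv2.contourArea(x)>150]
    c=max(c,key=lambda x:cv2.pointPolygonTest(x,tuple(map(float,near)),True)); q=quad(c)
    # two long edges as world lines: inner at z=.018, outer at z=.044
    s=np.linalg.norm(q-np.roll(q,-1,0),axis=1); i=0 if s[0]+s[2]>s[1]+s[3] else 1
    E=[(q[i],q[i+1]),(q[i+2],q[(i+3)%4])]
    n=np.array([-np.sin(yaw0),np.cos(yaw0)]) if k=="long" else np.array([np.cos(yaw0),np.sin(yaw0)])
    E.sort(key=lambda e:(onplane(f,np.array(e),.03)[:,:2]@n).mean()); out=[]
    for e,z in zip(E,(.018,.044)):
        P=onplane(f,np.array(e),z)[:,:2]; d=P[1]-P[0]; a=np.arctan2(d[1],d[0])-(0 if k=="long" else np.pi/2)
        a=(a+np.pi/2)%np.pi-np.pi/2; out.append((a,(P@n).mean(),P))
    return q,out
E
python3 - <<'E' 2>/dev/null
from jig import *
Q={}
for nm in("jig1","jig0"):
    f=load(nm); j=load("jig1")
    for k,px,z in(("long",(312,165),.044),("blue",(288,216),.044)):
        p=proj(f,onplane(j,px,z))[0]; q,o=edges(f,k,p,.238); Q[nm,k]=q
        print(nm,k,q.round(1).tolist(),"yaw/offset inner,outer:",[(round(a,4),round(b,4)) for a,b,_ in o])
f0,f1=load("jig0"),load("jig1")
for k in("long","blue"):
    q=order(Q["jig0",k],Q["jig1",k],f0,f1,.044); print(k,"tri z",[tri((f1,f0),(a,b)).round(4).tolist() for a,b in zip(Q["jig1",k],q)])
E
```

```text
jig1 long [[307.0, 106.7], [329.3, 212.6], [317.5, 214.5], [294.1, 110.2]] yaw/offset inner,outer: [(np.float64(0.246), np.float64(-0.0896)), (np.float64(0.2453), np.float64(-0.0766))]
jig1 blue [[313.8, 200.4], [316.4, 214.9], [256.4, 229.1], [261.8, 212.8]] yaw/offset inner,outer: [(np.float64(0.2441), np.float64(0.5982)), (np.float64(0.2461), np.float64(0.6089))]
jig0 long [[314.6, 7.2], [340.5, 147.1], [324.9, 152.8], [296.5, 13.2]] yaw/offset inner,outer: [(np.float64(0.2455), np.float64(-0.0896)), (np.float64(0.2443), np.float64(-0.0765))]
jig0 blue [[322.3, 136.7], [325.7, 151.8], [259.2, 168.5], [255.4, 153.9]] yaw/offset inner,outer: [(np.float64(0.246), np.float64(0.5971)), (np.float64(0.2436), np.float64(0.6097))]
long tri z [[0.4904, 0.0395, 0.0456], [0.6088, 0.0688, 0.048], [0.6159, 0.0564, 0.0339], [0.4938, 0.025, 0.0422]]
blue tri z [[0.6003, 0.0532, 0.0255], [0.6141, 0.0551, 0.0413], [0.6291, -0.0144, 0.05], [0.6183, -0.0147, 0.0207]]
```

Run:
```python
from h import *
B=np.array([.4782,.3637]); R=Rd(1.357)
env.gripper_to(1.0); env.move_to([*B,.16],R)
print("hit",env.line_to([*B,.024],speed=.1,max_force=10),env.get_ee_pos(),env.get_qpos())
env.gripper_to(0,f_grip=80); print(env.get_finger_gap(),env.get_finger_force())
env.line_to([*B,.17],speed=.15); print(env.get_finger_gap(),env.get_contact_force(),env.get_ee_pos(),env.get_time_s())
```

```text
hit False [0.478475   0.36386288 0.02463422] [ 5.22066492e-01  3.52197094e-01  1.62397136e+00 -3.16862752e-05
  1.16447700e+00  7.35808763e-01]
0.619261781554973 84.91308331489563
0.6190282836422492 [-0.5151606   0.33099024 -2.82394308] [0.47784793 0.36348387 0.16889473] 25.975
```

Heights agree with the text: base 18 mm, stop tops about 44 mm. The jig yaw is 0.245, and the blank is held. I set it down short of the corner and slide it in under force guard.

```bash
cat > ins.py <<'E'
from h import *
np.set_printoptions(precision=4,suppress=True)
def axes(y): return np.array([np.cos(y),np.sin(y),0]),np.array([-np.sin(y),np.cos(y),0])
def rep(tag,y=.245):
    m,n=axes(y); F=np.array(env.get_contact_force()); p=np.array(env.get_ee_pos()); R=np.array(env.get_orientation())
    print(tag,"F m,n,z",np.array([F@m,F@n,F[2]]).round(2),"Mz",round(env.get_torque()[2],3),"p m,n,z",np.array([p@m,p@n,p[2]]).round(4),"yaw",round(np.arctan2(R[1,0],R[0,0]),4),"gap",round(env.get_finger_gap(),4),"t",round(env.get_time_s(),2))
def go(mm,nn,z,**k):
    m,n=axes(.245); return env.line_to(mm*m+nn*n+np.array([0,0,z]),**k)
E
python3 - <<'E'
from ins import *
m,n=axes(.245); M,N=.541-.015,-.118-.015; R=Rd(.245)
env.move_to(M*m+N*n+np.array([0,0,.15]),R); rep("above")
go(M,N,.060,speed=.12); rep("low")
print(go(M,N,.034,speed=.02,max_force=4)); rep("touch")
p=np.array(env.get_ee_pos()); z=p[2]
print(go(M,N+.03,z,speed=.02,max_force=6)); rep("y contact")
grab("wrist","ins0")
E
```

```text
above F m,n,z [ 0.52  0.14 -3.83] Mz 0.024 p m,n,z [ 0.5263 -0.1322  0.15  ] yaw 0.2468 gap 0.6232 t 27.37
low F m,n,z [ 0.32  0.7  -2.88] Mz 0.033 p m,n,z [ 0.5264 -0.1331  0.0607] yaw 0.2453 gap 0.6218 t 28.27
True
touch F m,n,z [-3.12  0.41  7.35] Mz -0.033 p m,n,z [ 0.526  -0.133   0.0426] yaw 0.2451 gap 0.6205 t 29.13
True
y contact F m,n,z [-0.86 -2.96  3.74] Mz -0.094 p m,n,z [ 0.5261 -0.1232  0.0426] yaw 0.245 gap 0.6221 t 29.85
```

View pics/ins0.png

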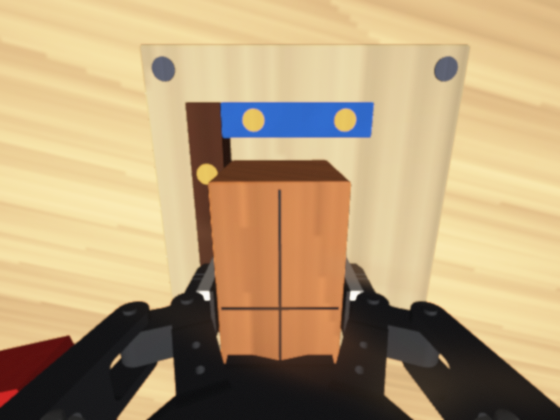

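The blank is flat at the expected height, and its end is about 20 px short of the blue stop. I keep pushing toward the long stop and then check the moment.

Run:
```python
from ins import *
z=env.get_ee_pos()[2]
for f in(8,10): print(go(.526,-.100,z,speed=.015,max_force=f)); rep("y"); env.wait(.3); rep(" settled")
```

```text
True
y F m,n,z [-0.73 -1.85  4.68] Mz -0.101 p m,n,z [ 0.5261 -0.1231  0.0426] yaw 0.2445 gap 0.6216 t 30.26
 settled F m,n,z [-0.26 -1.23  5.55] Mz -0.09 p m,n,z [ 0.5261 -0.1231  0.0426] yaw 0.2445 gap 0.622 t 30.56
True
y F m,n,z [ 0.63 -2.43  4.03] Mz -0.155 p m,n,z [ 0.5261 -0.1231  0.0427] yaw 0.2443 gap 0.619 t 30.93
 settled F m,n,z [-0.54 -0.35  4.89] Mz -0.079 p m,n,z [ 0.5261 -0.1231  0.0427] yaw 0.2442 gap 0.6235 t 31.23
```

Contact comes about 4.5 mm earlier than expected, so a fingertip may be touching the stop. To test this I raise the blank 8 mm (still below the stop top) and push again.

Run:
```python
from ins import *
go(.526,-.128,.0427,speed=.05); go(.526,-.128,.0507,speed=.05); rep("raised")
print(go(.526,-.105,.0507,speed=.02,max_force=8)); rep("y")
```

```text
raised F m,n,z [ 0.05  0.87 -2.49] Mz 0.008 p m,n,z [ 0.526  -0.1279  0.0508] yaw 0.2443 gap 0.6189 t 31.78
True
y F m,n,z [ 0.79 -4.76 -0.42] Mz -0.196 p m,n,z [ 0.5258 -0.123   0.0503] yaw 0.2442 gap 0.6215 t 32.28
```

Run:
```python
from ins import *
f=grab("wrist","ins1"); c=f["color"][90:300,150:390]
cv2.imwrite("pics/ins1c.png",cv2.cvtColor(cv2.resize(c,None,fx=3,fy=2.8,interpolation=cv2.INTER_CUBIC),cv2.COLOR_RGB2BGR))
m,n=axes(.245); f0=load("ins0")
for t,uv,z in(("foot",[(231,140),(231,158)],.018),("blank bottom",[(235,161),(325,161)],.018),("blank top",[(210,181),(349,181)],.078),("long top outer",[(187,103),(198,260)],.044),("long top inner",[(222,138),(222,103)],.044),("blue face top",[(222,137),(372,137)],.044)):
    P=onplane(f0,uv,z); print(t,"m",P@m,"n",P@n)
```

```text
foot m [0.5911 0.5812] n [-0.0954 -0.0949]
blank bottom m [0.5795 0.5795] n [-0.0971 -0.1482]
blank top m [0.5807 0.5807] n [-0.0965 -0.1482]
long top outer m [0.6094 0.5306] n [-0.0805 -0.0789]
long top inner m [0.594  0.6094] n [-0.0954 -0.0963]
blue face top m [0.5944 0.5944] n [-0.0954 -0.1657]
```

View pics/ins1c.png

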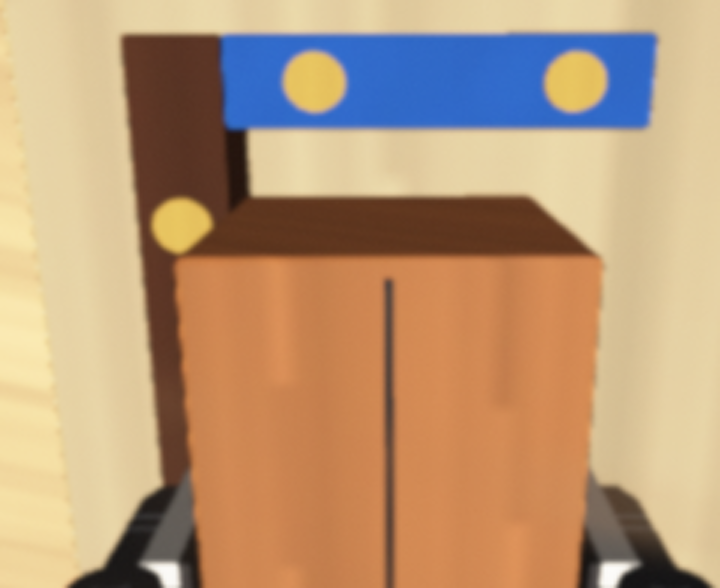

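The blank's side is about 1 mm or less from the stop face in this view (n −0.0965 vs −0.0954). So the contact is real, and my earlier offset was biased. The moment suggests the front end touches first. I set the blank down, push in small steps, and square it by nulling the moment.

Run:
```python
from ins import *
m,n=axes(.245)
go(.526,-.126,.0507,speed=.05); go(.526,-.126,.0427,speed=.04); rep("down")
def push(yaw,F0=12,M=.526):
    N=-.1245
    env.line_to(M*m+N*n+[0,0,.0427],rotation=Rd(yaw),speed=.03)
    for i in range(16):
        N+=.0005; env.line_to(M*m+N*n+[0,0,.0427],rotation=Rd(yaw),speed=.02)
        env.wait(.08)
        if np.array(env.get_contact_force())@n<-F0: break
    env.wait(.1); F=np.array(env.get_contact_force())@n; rep(f"yaw {yaw} N {N:.4f} arm {env.get_torque()[2]/F:.4f}")
for y in(.245,.23): push(y)
```

```text
down F m,n,z [-0.22 -0.54  3.85] Mz -0.044 p m,n,z [ 0.5262 -0.126   0.0427] yaw 0.244 gap 0.6177 t 32.93
yaw 0.245 N -0.1220 arm 0.0390 F m,n,z [ -1.64 -12.22  -3.11] Mz -0.477 p m,n,z [ 0.5259 -0.123   0.0427] yaw 0.2445 gap 0.6211 t 34.95
yaw 0.23 N -0.1220 arm -0.0419 F m,n,z [ -0.91 -13.3   -5.08] Mz 0.557 p m,n,z [ 0.526  -0.1233  0.0428] yaw 0.2303 gap 0.625 t 36.97
```

Run:
```python
from ins import *
m,n=axes(.2375); 
P=np.array(env.get_ee_pos()); M=P@m; N=P@n; print(M,N); yaw=.2375; Z=.0423
env.line_to(M*m+(N-.001)*n+[0,0,Z],rotation=Rd(yaw),speed=.03); N0=N; 
for i in range(8):
    N+=.0004; env.line_to(M*m+N*n+[0,0,Z],speed=.02); env.wait(.08)
    if np.array(env.get_contact_force())@n<-10: break
env.wait(.1); rep("y pushed",yaw); print("arm",env.get_torque()[2]/(np.array(env.get_contact_force())@n))
for i in range(60):
    M+=.0006; env.line_to(M*m+N*n+[0,0,Z],speed=.02); 
    if np.array(env.get_contact_force())@m<-10: 
        env.wait(.1)
        if np.array(env.get_contact_force())@m<-10: break
env.wait(.2); rep("x pushed",yaw); print("cmd",M,N)
grab("wrist","ins2")
```

```text
0.5269199650557063 -0.11935289477046425
y pushed F m,n,z [ -0.15 -11.83   0.91] Mz 0.552 p m,n,z [ 0.5272 -0.1191  0.0427] yaw 0.2378 gap 0.6192 t 38.32
arm -0.04665939510296576
x pushed F m,n,z [-11.3  -12.07  10.52] Mz 0.708 p m,n,z [ 0.5405 -0.119   0.0426] yaw 0.238 gap 0.6201 t 44.62
cmd 0.5413199650557073 -0.11815289477046426
```

Both contacts are found and the yaw is bracketed between 0.2375 and 0.245. I set it to 0.241 and re-press.

```bash
cat > fin.py <<'E'
from ins import *
def press(yaw,Z=.0423,dy=.0012,back=.002):
    m,n=axes(yaw); P=np.array(env.get_ee_pos()); M,N=P@m,P@n
    env.line_to((M-back)*m+(N-.0008)*n+[0,0,Z],rotation=Rd(yaw),speed=.03)
    env.line_to((M-back)*m+(N+dy)*n+[0,0,Z],speed=.02); env.wait(.2); rep(f"y {yaw}",yaw)
    F=np.array(env.get_contact_force())@n; print("arm",env.get_torque()[2]/F); return M,N
E
python3 - <<'E'
from fin import *
press(.241);
E
```

```text
y 0.241 F m,n,z [ -1.99 -13.45   3.65] Mz 0.366 p m,n,z [ 0.5383 -0.1208  0.0427] yaw 0.2411 gap 0.6207 t 45.38
arm -0.027217120357246882
```

Run:
```python
from fin import *
yaw=.2425; M,N=press(yaw); m,n=axes(yaw); M0=np.array(env.get_ee_pos())@m
env.gripper_to(0,f_grip=110)
Nc=N+.0012; Mc=M0+.0015
for i in range(12):
    env.line_to(Mc*m+Nc*n+[0,0,.0423],speed=.02); env.wait(.1)
    if np.array(env.get_contact_force())@m<-17: break
    Mc+=.0005
rep("x",yaw); Nc+=.0004; env.line_to(Mc*m+Nc*n+[0,0,.0423],speed=.02); env.wait(.4); rep("final",yaw)
f=grab("wrist","ins3"); c=f["color"][90:300,150:390]
cv2.imwrite("pics/ins3c.png",cv2.cvtColor(cv2.resize(c,None,fx=3,fy=2.8,interpolation=cv2.INTER_CUBIC),cv2.COLOR_RGB2BGR))
```

```text
y 0.2425 F m,n,z [ -0.39 -14.55   4.48] Mz 0.024 p m,n,z [ 0.5363 -0.1216  0.0427] yaw 0.2424 gap 0.6175 t 46.08
arm -0.001645662852987405
x F m,n,z [-18.47 -15.24  16.46] Mz 0.01 p m,n,z [ 0.5399 -0.1216  0.0427] yaw 0.2424 gap 0.6195 t 49.09
final F m,n,z [-18.87 -17.82  14.61] Mz 0.092 p m,n,z [ 0.54   -0.1216  0.0428] yaw 0.2423 gap 0.6148 t 49.74
```

View pics/ins3c.png

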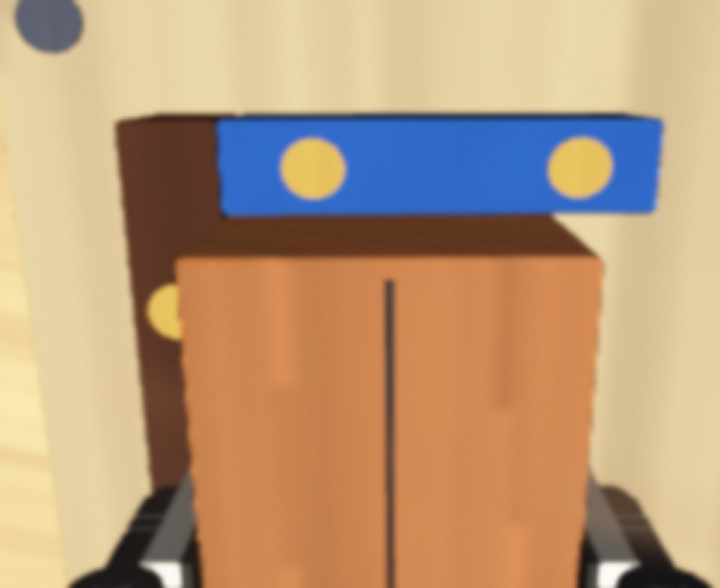

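The blank is seated: its end is flush under the blue stop's edge at crop (390,215) and its side runs along the dark stop. It pushes about 18 N on each stop with almost no moment. Handing in.

```bash
python3 -c "
from ins import *
rep('hand-in',.2425); print(env.close_job())"
```

```text
hand-in F m,n,z [-19.32 -17.72  15.44] Mz 0.053 p m,n,z [ 0.54   -0.1216  0.0427] yaw 0.2423 gap 0.6193 t 49.79
the job is handed in; nothing more can be done
None
```

I set the red cover flat on the mat, about 1 mm from its centre, and handed in at 49.8 s with the gripper holding the blank square against both stops at about 18 N each; no verdict came back.

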